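# End the incubation and lift the tube rack out of the block heater

### The job

The incubation is over. On the heater's control unit press the three keys fully down, one at a time, letting each come back up before the next: first the round key (stop), then the square key (silence the alarm), then the long bar key (unlock); then take the tube rack by its handle, lift it straight out of the heater's well to about 10 cm above where it stood, and finish holding it there in the air over the heater, still and level, without putting it down or letting go. Keep the rack upright all the way and leave the other things on the bench where they are.

Things in the scene. Friction and masses are not known exactly. Their poses are not given: they have to be found in the camera images.
- rack_handle (a point): Middle of the steel lifting bar (156 long, 12 wide, 16 mm high) above the loose tube rack, half-way up the bar; x along the bar, y across, z up. It stands on a post at each end (140 mm free between), its underside 60 mm above the blue block. Tubes fill the rack's +x end, so it balances 10 mm from this point towards +x; grip there. At the start 168 mm above the bench.
- heater_well (a point): Centre of the floor of the open rectangular well in the heater's top: 168 x 88 mm (long side along x), 15 mm deep, floor 60 mm above the bench. The rack stands in it.
- key_round_top (a point): Centre of the top face of the round white key, 26 mm across. Three keys stand in a row, 55 mm apart, in any order, on the fixed white control unit (110 x 190 x 46 mm) on the other side of the bench from the heater. Up, the key tops are 64 mm above the bench, 18 mm above the unit; y runs along the row, x across it, z up.
- key_square_top (a point): Centre of the top face of the square white key (22 x 22 mm), same height and axes as the round key's.
- key_bar_top (a point): Centre of the top face of the long bar-shaped white key (38 mm along its x, 12 mm along y), same height and axes as the round key's.
- key_round (a joint): Travel of the round key: 0 up, 0.006 m fully down; counts as pressed beyond 0.0042 m. A spring pushes it up with 1.1 N at the top and 4.4 N at the bottom.
- key_square (a joint): Travel of the square key, as for the round key.
- key_bar (a joint): Travel of the bar key, as for the round key.
- rack: The loose tube rack: blue block 160 x 80 x 40 mm under the lifting bar, 0.25 to 0.5 kg; origin at the centre of its underside, 108 mm below the bar's middle, axes as for the bar. Grey-capped tubes fixed in its +x half reach 26 mm above the block (34 mm below the bar's underside). Its foot stands in the heater's well with 4 mm play on each side.
- heater: White block heater fixed to the bench, 260 x 200 x 75 mm (long side along x); origin at the centre of its underside.
- spare_rack: Bystander: loose empty blue rack, 110 x 60 x 28 mm; origin at the centre of its underside.
- tip_box: Bystander: loose white pipette-tip box with a grid of grey tips on top, 119 x 84 x 63 mm; origin at the centre of its underside.
- reagent_bottle: Bystander: loose jar with a cap, 56 mm across and about 110 mm high; origin at the centre of its underside.
Not all that is in view belongs to the job. There is more than one size of the rack; the one meant has the size given above.

How it is judged (in metres and radians):
On the way, in this order (a step that is already met when the one before it is completed fails the run):
1. the round key is pressed down, the others up, the rack in its well (value of joint key_round above 0.0042 m and value of joint each of key_square, key_bar below 0.0015 m and height (world z) of rack_handle below 0.175 m), for 0.05 s.
2. the square key is pressed down, the others up, the rack in its well (value of joint key_square above 0.0042 m and value of joint each of key_round, key_bar below 0.0015 m and height (world z) of rack_handle below 0.175 m), for 0.05 s.
3. the bar key is pressed down, the others up, the rack in its well (value of joint key_bar above 0.0042 m and value of joint each of key_round, key_square below 0.0015 m and height (world z) of rack_handle below 0.175 m), for 0.05 s.
4. the rack is lifted clear of the heater, held by the fingers alone, level (height (world z) of rack_handle between 0.228 and 0.328 m and angle between rack_handle's own z axis and vertical below 0.1 rad and horizontal distance between rack_handle and heater_well below 0.06 m and contact force between rack and the fingers above 1 N and contact force between rack and heater below 0.05 N), for 0.3 s.
At the end, for the whole second after the job is handed in: The fingers hold the rack (contact over 1 N) with its handle 60 to 160 mm above where it stood, within 60 mm sideways of the well's centre, tilted under 0.10 rad, moving under 0.02 m/s and 0.10 rad/s, not touching the heater; all keys up (under 1.5 mm) (all of step 4 and linear speed of rack below 0.02 m/s and angular speed of rack below 0.1 rad/s and value of joint each of key_round, key_square, key_bar below 0.0015 m); the arm keeps its last pose, push and grip.
It fails at once if two keys pressed together (value of joint each of key_round, key_square above 0.003 m or value of joint each of key_round, key_bar above 0.003 m or value of joint each of key_square, key_bar above 0.003 m).
It fails at once if the rack tipped by more than 0.35 rad (angle between rack_handle's own z axis and vertical above 0.35 rad).
It fails at once if a bystander moved by more than 30 mm (distance of any of spare_rack, tip_box, reagent_bottle from where it was at the start of the episode above 0.03 m).
It also fails if it takes over 59 s, if anything falls off the work surface, if the arm or the gripper's body presses on something with over 40 N, if the wrist force passes 120 N, or if a joint passes its speed limit or range.

### The arm

A 6-joint arm with a two-finger parallel gripper is mounted at the origin on the work surface. World frame = base frame: x ahead of the robot, y to its left, z up, the work surface at z = 0. Lengths are in m, angles in degrees, forces in N, time in s.
With the tool pointing down it reaches from about 0.35 to 0.875 m from the base axis. Payload 4.2 kg.
Tool frame: the origin (TCP) lies between the finger pads; the fingertips stand 8 mm ahead of it and the grasp point (between the pads) lies 11 mm behind it; x points along the fingers, y is the direction in which the jaws open and shut, and the axes are right-handed (so a half turn about x gives the same grasp; the last joint's range is limited). The gripper opens to 87 mm and grips with 3 to 60 N. Pads are 19 mm wide; open, the fingers measure 117 mm over their backs; the gripper's body (75 mm by 190 mm) begins 51 mm behind the grasp point.
Start: joints at [-59.954, 22.042, 0.453, 0, -68.411, -14.817], TCP at [0.164, -0.603, 0.231] pointing down, gripper open.
Joint ranges: [-179.83, 179.83], [-69.29, 118.12], [-61.27, 80.66], [-181.25, 117.63], [-171.15, -9.14], [-177.46, 177.46]. Speed limits (degrees/s): [159.86, 159.86, 180, 180, 180, 180].

### API

Orientations are given as a 3x3 rotation matrix whose columns are the frame's x, y, z axes.
In Python, from station import r gives the robot as it stands. The module is installed in compiled form; this text tells all that it offers.
- The arm moves only by the tool move_arm, never from a script. Its argument "increments" is one flat list of numbers, 7 for each row, row after row: the turn, a rotation vector about the tool's x, y, z in degrees, then the shift along the tool's x, y, z in m, then the finger opening in m, from 0 to 0.087. A call has 1 to 12 rows; each row is the pose to reach, as a shift and turn from the pose commanded when the call began, along the tool's axes at that moment; what a row does not reach only later rows make up. A row lasts 1/12 s, in which the tool goes at most 41.7 mm and 7.16 degrees, less where a joint would pass 70% of its speed; a pose out of reach is approached as far as the arm can. A call with a gripper value outside its range is refused whole. The fingers move at their own pace and stop on an object; the grip force is fixed at half the most. Time passes only in rows, so rows that repeat a pose let the fingers close. It gives the time, the measured TCP pose, the force and the opening at its end, in the units of the state.
- r.sense(): the state, without advancing time (a new reading comes with each control period).
- r.capture(name): name is "side" or "top"; returns the picture (480x640x3 uint8, red, green, blue); there is no depth.
- r.calibration(name): a dict with "fx", "fy", "cx", "cy" (pixels), "rvec" (rotation vector, rad) and "tvec" (3), from world to camera coordinates, as OpenCV has them. Camera axes: x right, y down, z forward; pixel columns grow to the right and rows downward; lengths in m; the calibration is good to about 2 mm. A picture is of the moment at which its call begins. calibration takes no time and is no camera call.
- r.finish_job(): hands the job in, once; it reports no verdict.
The state is a dict: "time_s": time; "joints": joint angles; "joint_velocities": joint speeds; "effort": joint torques, N m; "tcp_pos": TCP position; "ee_rot": TCP orientation; "wrist_force": force on the tool from outside, world axes, zero at the start; "moment": the same for the moment, N m; "gripper_width": opening from 0.0 (shut) to 1.0 (fully open).
Only numpy, scipy, OpenCV 4.12 (cv2) and the standard library are available. Lean on these libraries where they do the work, as an engineer would, in place of code of your own. Each camera call takes 0.05 s, during which the arm holds its last target.

## Working session

There is one attempt and no reset: what is moved stays moved. The work goes in short steps, Python scripts to look and compute and a tool call to move; the robot and the scene stay as the last step left them, time stands still between calls to the robot, and variables do not carry over. Pictures are saved under pics/ and viewed, and the job is handed in when it is done.

Besides the shell and the picture viewer there is one more tool, called after ">>>" in YAML: its name, and indented under it one key for each argument. move_arm: Moves the arm, as the interface text tells. Its arguments: {"type":"object","properties":{"increments":{"type":"array","items":{"type":"number"}}},"required":["increments"]}

```bash
mkdir -p pics
python3 - <<'E'
from station import r
import cv2, numpy as np
s=r.sense()
for k,v in s.items(): print(k,np.round(v,4).tolist())
for n in("side","top"):
    im=r.capture(n); cv2.imwrite(f"pics/{n}0.png",im[...,::-1]); c=r.calibration(n); print(n,c)
    R=cv2.Rodrigues(np.array(c["rvec"],float))[0]; print(-R.T@np.array(c["tvec"]).ravel())
E
```

```text
time_s 0.0
joints [-59.9557, 22.0909, 0.3803, -0.0297, -68.4103, -14.8172]
joint_velocities [-0.0856, -0.0043, -0.0734, -0.0103, -0.0394, 0.021]
effort [-0.0007, -39.0666, 18.7406, 4.2198, 0.0111, -0.0002]
tcp_pos [0.164, -0.6025, 0.2295]
ee_rot [[-0.0006, -0.2625, 0.9649], [0.0021, 0.9649, 0.2625], [-1.0, 0.0022, -0.0001]]
wrist_force [-0.2276, -0.4116, -0.1083]
moment [0.0176, -0.0166, -0.0051]
gripper_width 0.9988
side {'fx': 587.7381328283412, 'fy': 587.7381328283412, 'cx': 314.5127191754887, 'cy': 237.82805734723397, 'rvec': array([ 0.92695244, -2.51136477,  1.08511211]), 'tvec': array([0.42684023, 0.34047282, 1.51293375])}
[-0.20661334  0.94861785  1.2823876 ]
top {'fx': 495.2971762516679, 'fy': 495.2971762516679, 'cx': 325.12343376857285, 'cy': 238.0474787871455, 'rvec': array([ 2.12602483, -2.16308228,  0.15001838]), 'tvec': array([0.02443284, 0.58296621, 1.49003011])}
[0.36331581 0.00955896 1.55837947]
```

View pics/side0.png

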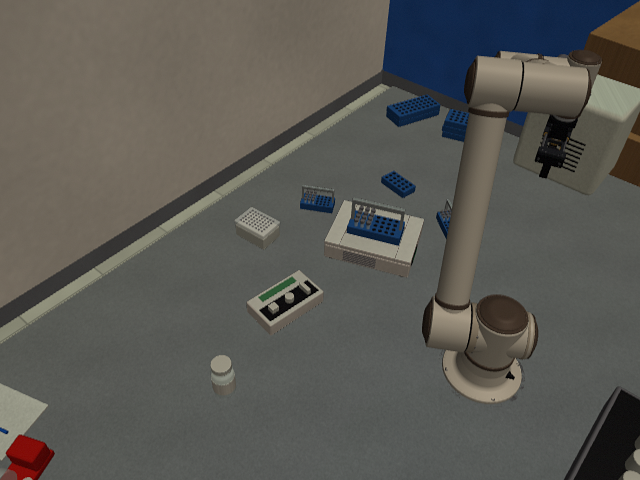

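View pics/top0.png

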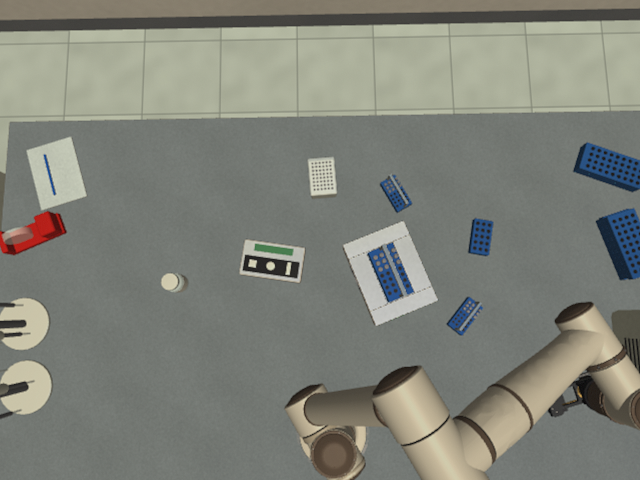

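The top view shows the control unit at about (272,260), with the square key at 252, the round at 272 and the bar at 289. The heater and rack are at (390,272), with the lifting bar across the block. In the side view the keys are at about (273,308), (289,298) and (305,287), and the rack handle is at about (378,205). I'll zoom in to measure.

Run:
```python
import cv2
t=cv2.imread("pics/top0.png");s=cv2.imread("pics/side0.png")
cv2.imwrite("pics/t_keys.png",cv2.resize(t[230:290,230:310],None,fx=10,fy=10,interpolation=cv2.INTER_CUBIC))
cv2.imwrite("pics/t_rack.png",cv2.resize(t[220:330,340:440],None,fx=5.4,fy=5.4,interpolation=cv2.INTER_CUBIC))
cv2.imwrite("pics/s_keys.png",cv2.resize(s[265:335,240:330],None,fx=8,fy=8,interpolation=cv2.INTER_CUBIC))
cv2.imwrite("pics/s_rack.png",cv2.resize(s[190:280,320:430],None,fx=6.5,fy=6.5,interpolation=cv2.INTER_CUBIC))
```

```text
(no output)
```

View pics/t_keys.png

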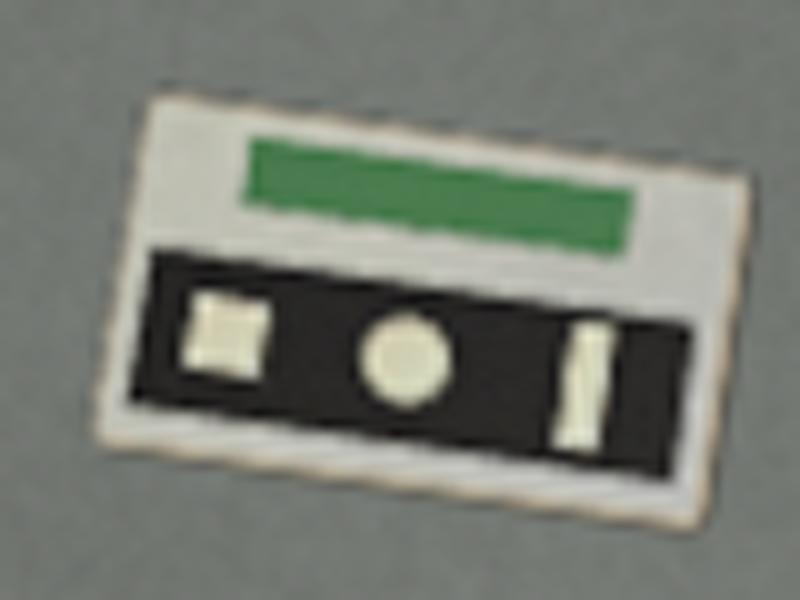

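View pics/t_rack.png

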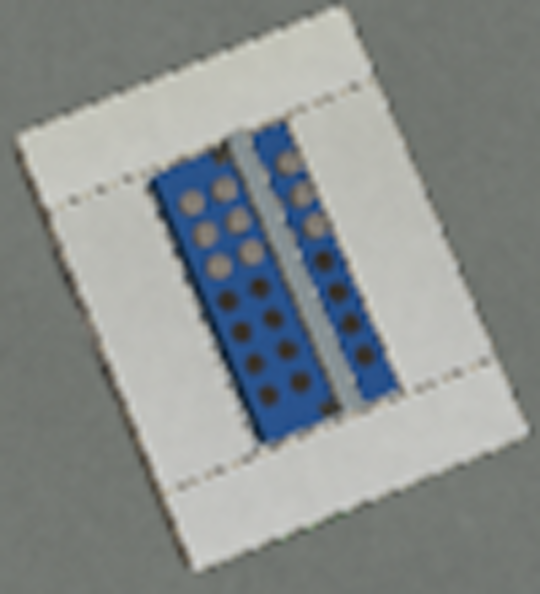

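View pics/s_keys.png

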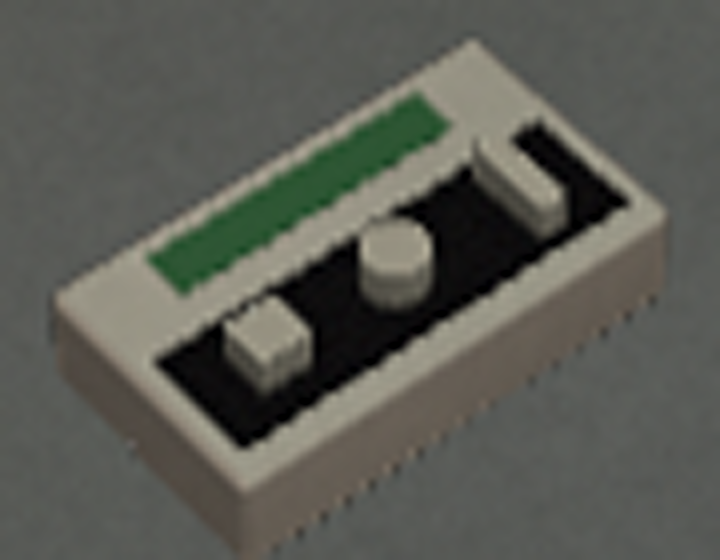

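View pics/s_rack.png

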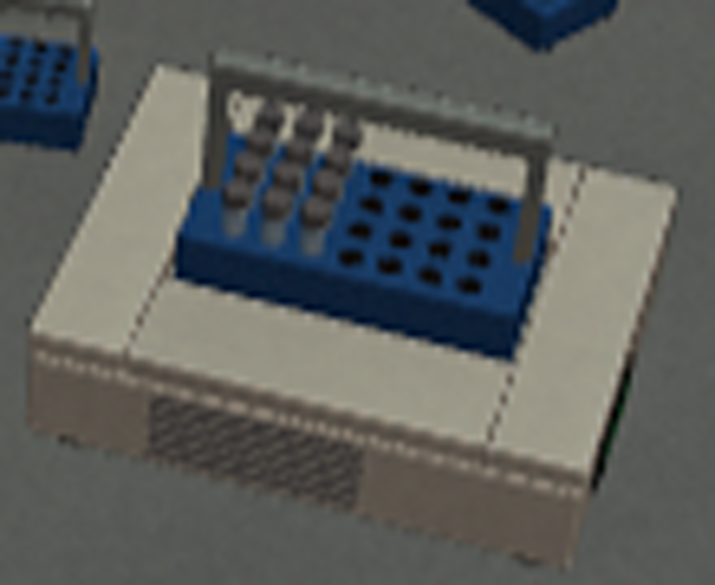

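Top crop: the keys are cleanly visible on the dark panel (square on the left, round in the middle, bar on the right). The grey bar runs over the rack, with the tubes at the far (upper) end. Next I'll compute positions from masks.

```bash
cat > h.py <<'E'
import cv2, numpy as np
from station import r
def cam(n):
    c=r.calibration(n); R=cv2.Rodrigues(np.array(c["rvec"],float))[0]; t=np.array(c["tvec"],float).ravel()
    K=np.array([[c["fx"],0,c["cx"]],[0,c["fy"],c["cy"]],[0,0,1.]]); return K,R,t
def plane(n,uv,z):
    K,R,t=cam(n); uv=np.atleast_2d(uv); d=(np.linalg.inv(K)@np.c_[uv,np.ones(len(uv))].T).T@R; o=-R.T@t
    return o+d*((z-o[2])/d[:,2])[:,None]
def proj(n,P):
    K,R,t=cam(n); q=(np.atleast_2d(P)@R.T+t)@K.T; return q[:,:2]/q[:,2:]
def tri(u1,u2):
    A=[K@np.c_[R,t] for K,R,t in(cam("top"),cam("side"))]
    X=cv2.triangulatePoints(A[0],A[1],np.array(u1,float).reshape(2,1),np.array(u2,float).reshape(2,1)).ravel(); return X[:3]/X[3]
E
python3 - <<'E'
from h import *
t=cv2.imread("pics/top0.png"); g=cv2.cvtColor(t,cv2.COLOR_BGR2GRAY)
S=8
def up(im,x0,x1,y0,y1): return cv2.resize(im[y0:y1,x0:x1],None,fx=S,fy=S,interpolation=cv2.INTER_CUBIC)
def back(p,x0,y0): return (np.array(p)+.5)/S-.5+[x0,y0]
x0,y0=230,230
m=(up(g,x0,310,y0,290)>125).astype(np.uint8)
cs,h=cv2.findContours(m,cv2.RETR_CCOMP,cv2.CHAIN_APPROX_NONE)
for c in cs:
    a=cv2.contourArea(c)/S/S
    if 20<a<200:
        M=cv2.moments(c); uv=back([M['m10']/M['m00'],M['m01']/M['m00']],x0,y0)
        rc=cv2.minAreaRect(c); print("key",round(a),uv.round(2),plane("top",uv,.064).round(4),np.array(rc[1])/S,rc[2])
hsv=cv2.cvtColor(t,cv2.COLOR_BGR2HSV)
for (x,y) in[(390,260),(382,245),(397,275),(375,258),(350,270)]: print((x,y),t[y,x],hsv[y,x])
E
```

```text
key 50 [288.01 268.22] [[0.49  0.128 0.064]] [ 4.49155188 12.82012081] 8.29714584350586
key 57 [270.12 265.53] [[0.499  0.1821 0.064 ]] [8.50365067 8.59675598] 65.55604553222656
key 54 [252.17 263.03] [[0.5076 0.2365 0.064 ]] [7.79207802 7.67238426] 11.040940284729004
(390, 260) [145 142 132] [ 97  23 145]
(382, 245) [127 130 127] [ 60   6 130]
(397, 275) [148 144 134] [ 99  24 148]
(375, 258) [119 128 134] [ 18  29 134]
(350, 270) [106 111 106] [ 60  11 111]
```

Run:
```python
from h import *
print("keys side", [tri(a,b).round(4) for a,b in [((252.17,263.03),(273.3,306.2)),((270.12,265.53),(289.6,295.8)),((288.01,268.22),(305.2,286.9))]])
t=cv2.imread("pics/top0.png"); S=8
x0,x1,y0,y1=365,420,235,305
im=cv2.resize(t[y0:y1,x0:x1],None,fx=S,fy=S,interpolation=cv2.INTER_CUBIC).astype(int)
b,gg,rr=im[...,0],im[...,1],im[...,2]
m=((b-rr>6)&(b-rr<30)&(gg>115)).astype(np.uint8)
m=cv2.morphologyEx(m,cv2.MORPH_OPEN,np.ones((9,9)))
n,l,st,ce=cv2.connectedComponentsWithStats(m)
k=1+st[1:,4].argmax(); c=cv2.findContours((l==k).astype(np.uint8),0,1)[0][0]
rc=cv2.minAreaRect(c); bp=(cv2.boxPoints(rc)+.5)/S-.5+[x0,y0]
print("bar box",bp.round(2).tolist(),st[k,4]/64)
P=plane("top",bp,.176); print(P.round(4), P.mean(0).round(4))
e=[np.linalg.norm(P[i]-P[(i+1)%4]) for i in range(4)]; print(np.round(e,4))
i=int(np.argmax(e)); d=P[(i+1)%4]-P[i]; d*=np.sign(d[0]); print("bar yaw",np.degrees(np.arctan2(d[1],d[0])))
v=im.astype(np.uint8).copy(); cv2.polylines(v,[np.int32(cv2.boxPoints(rc))],1,(0,0,255),1); cv2.imwrite("pics/barbox.png",v)
# heater outer corners for check
w=(cv2.cvtColor(t,cv2.COLOR_BGR2GRAY)>150).astype(np.uint8); w[:, :335]=0;w[:,445:]=0;w[:215]=0;w[335:]=0
w=cv2.morphologyEx(w,cv2.MORPH_CLOSE,np.ones((5,5)))
c=max(cv2.findContours(w,0,1)[0],key=cv2.contourArea); H=plane("top",cv2.boxPoints(cv2.minAreaRect(c)),.075); print("heater",H.round(4).tolist(),H.mean(0).round(4),[np.linalg.norm(H[i]-H[i-1]).round(4) for i in range(4)])
# side bar ends
for a in proj("side",[P.mean(0)]): print("side proj of bar centre",a)
```

```text
keys side [array([0.5061, 0.235 , 0.07  ]), array([0.4971, 0.1805, 0.0713]), array([0.488 , 0.1267, 0.0684])]
bar box [[381.72, 245.06], [385.35, 243.51], [407.19, 294.49], [403.56, 296.05]] 154.5625
[[ 0.5411 -0.1449  0.176 ]
 [ 0.5454 -0.1553  0.176 ]
 [ 0.4018 -0.2108  0.176 ]
 [ 0.3977 -0.2006  0.176 ]] [ 0.4715 -0.1779  0.176 ]
[0.0112 0.1539 0.011  0.1539]
bar yaw 21.15989732152801
heater [[0.5579, -0.0374, 0.075], [0.633, -0.2279, 0.075], [0.3863, -0.3173, 0.075], [0.3146, -0.1307, 0.075]] [ 0.473  -0.1783  0.075 ] [np.float64(0.2605), np.float64(0.2048), np.float64(0.2624), np.float64(0.1999)]
side proj of bar centre [377.8361323 205.5145709]
```

View pics/barbox.png

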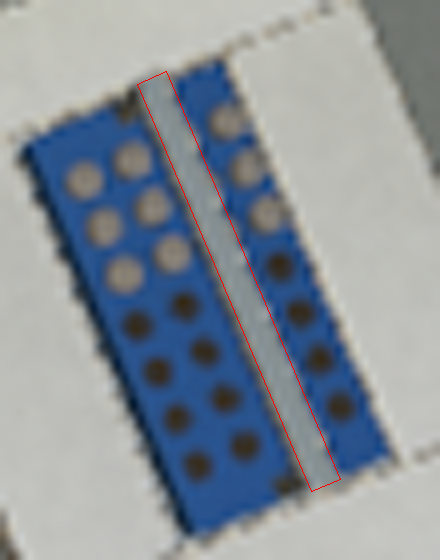

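Bar: centre (0.4715, -0.178), yaw about 21°, and 154×11 mm matches the spec. Round key (0.498, 0.182), square (0.507, 0.236), bar key (0.489, 0.128). The two views agree to about 2 mm. Next I move out at a higher z and close the fingers.

>>> move_arm:
  increments: [0, 0, 0, -0.01, 0.015, 0.018, 0, 0, 0, 0, -0.02, 0.04, 0.045, 0, 0, 0, 0, -0.03, 0.065, 0.075, 0, 0, 0, 0, -0.04, 0.09, 0.105, 0, 0, 0, 0, -0.05, 0.115, 0.135, 0, 0, 0, 0, -0.05, 0.14, 0.165, 0, 0, 0, 0, -0.05, 0.165, 0.192, 0, 0, 0, 0, -0.05, 0.19, 0.22, 0, 0, 0, 0, -0.05, 0.215, 0.25, 0, 0, 0, 0, -0.05, 0.24, 0.28, 0, 0, 0, 0, -0.05, 0.265, 0.305, 0, 0, 0, 0, -0.05, 0.28, 0.32, 0]

```text
time_s: 1.1
tcp_pos: [0.4004, -0.2462, 0.2803]
ee_rot: [[-0.0, -0.265, 0.964], [0.001, 0.964, 0.265], [-1.0, 0.001, 0.0]]
wrist_force: [-0.0, 0.3, -0.4]
gripper_width: 0.175
```

```bash
cat > d.py <<'E'
# prints tool-axis shift from measured TCP to a world target
import sys
from h import *
s=r.sense(); R=np.array(s["ee_rot"]); p=np.array(s["tcp_pos"])
print("t",s["time_s"],"p",p.round(4),"F",np.round(s["wrist_force"],2),"w",round(s["gripper_width"],3),"x",R[:,0].round(4),"zyaw",np.degrees(np.arctan2(R[1,2],R[0,2])).round(2))
for a in sys.argv[1:]: q=np.array(eval(a)); print(a,"->",(R.T@(q-p)).round(4))
E
python3 d.py "(.498,.182,.10)"
```

```text
t 1.1 p [ 0.4004 -0.2462  0.2803] F [-0.    0.32 -0.38] w 0.175 x [-0.e+00  6.e-04 -1.e+00] zyaw 15.36
(.498,.182,.10) -> [0.1806 0.3869 0.2075]
```

>>> move_arm:
  increments: [0, 0, 0, 0, 0.02, 0.011, 0, 0, 0, 0, 0, 0.053, 0.028, 0, 0, 0, 0, 0, 0.088, 0.047, 0, 0, 0, 0, 0, 0.123, 0.066, 0, 0, 0, 0, 0, 0.158, 0.085, 0, 0, 0, 0, 0, 0.193, 0.104, 0, 0, 0, 0, 0.01, 0.228, 0.123, 0, 0, 0, 0, 0.025, 0.263, 0.142, 0, 0, 0, 0, 0.045, 0.298, 0.16, 0, 0, 0, 0, 0.065, 0.33, 0.177, 0, 0, 0, 0, 0.085, 0.36, 0.194, 0, 0, 0, 0, 0.1, 0.38, 0.207, 0]

```text
time_s: 2.1
tcp_pos: [0.4988, 0.1747, 0.1785]
ee_rot: [[-0.002, -0.264, 0.964], [-0.001, 0.964, 0.264], [-1.0, -0.0, -0.002]]
wrist_force: [0.8, 0.3, 1.4]
gripper_width: 0.006
```

>>> move_arm:
  increments: [0, 0, 0, 0.02, 0.0, 0, 0, 0, 0, 0, 0.04, 0.0, 0, 0, 0, 0, 0, 0.05, 0, 0, 0, 0, 0, 0, 0.05, 0, 0, 0, 0, 0, 0, 0.05, 0, 0, 0, 0, 0, 0, 0.05, 0, 0, 0]

```text
time_s: 2.6
tcp_pos: [0.5001, 0.1723, 0.1318]
ee_rot: [[0.002, -0.263, 0.965], [0.001, 0.965, 0.263], [-1.0, 0.0, 0.002]]
wrist_force: [0.1, 0.2, 0.6]
gripper_width: 0.006
```

```bash
python3 d.py "(.498,.182,.08)" "(.498,.182,.066)"
python3 - <<'E'
from h import *
for n in("side","top"): cv2.imwrite(f"pics/{n}1.png",r.capture(n)[...,::-1])
s=cv2.imread("pics/side1.png")[200:340,230:410]; t=cv2.imread("pics/top1.png")[220:300,220:330]
cv2.imwrite("pics/z1.png",cv2.resize(s,None,fx=4.2,fy=4.2,interpolation=cv2.INTER_CUBIC))
E
```

```text
t 2.6 p [0.5001 0.1723 0.1318] F [0.09 0.2  0.55] w 0.006 x [ 2.1e-03  9.0e-04 -1.0e+00] zyaw 15.22
(.498,.182,.08) -> [0.0518 0.0099 0.0004]
(.498,.182,.066) -> [0.0658 0.0099 0.0004]
```

View pics/z1.png

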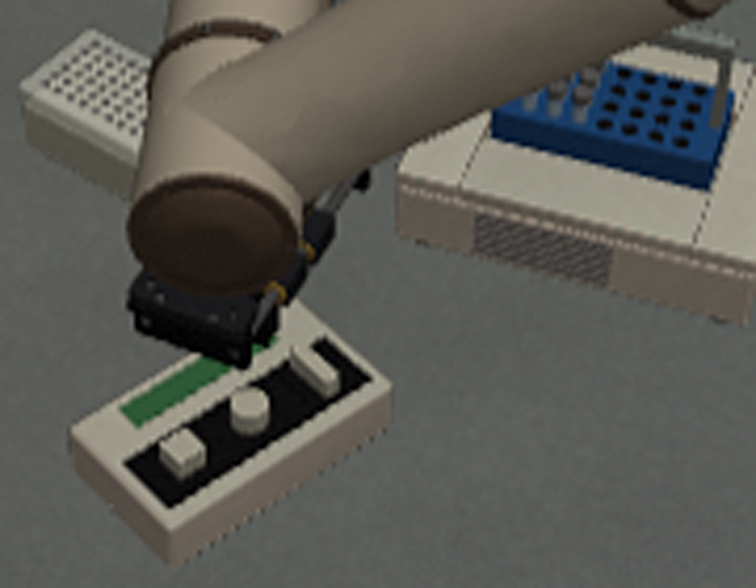

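Run:
```python
from h import *
s=r.sense();p=np.array(s["tcp_pos"]);R=np.array(s["ee_rot"])
for n in("side","top"):
  print(n,proj(n,[p,p+.008*R[:,0],p-.073*R[:,0]]).round(1).tolist())
s=cv2.imread("pics/side1.png")[240:310,240:330]; t=cv2.imread("pics/top1.png")[200:320,200:340]
cv2.imwrite("pics/z2.png",cv2.resize(s,None,fx=8,fy=8,interpolation=cv2.INTER_CUBIC)+30)
cv2.imwrite("pics/z3.png",cv2.resize(t,None,fx=4.5,fy=4.5,interpolation=cv2.INTER_CUBIC))
```

```text
side [[290.2, 278.3], [290.2, 280.4], [290.0, 259.0]]
top [[270.8, 263.0], [271.1, 263.3], [267.8, 260.6]]
```

View pics/z2.png

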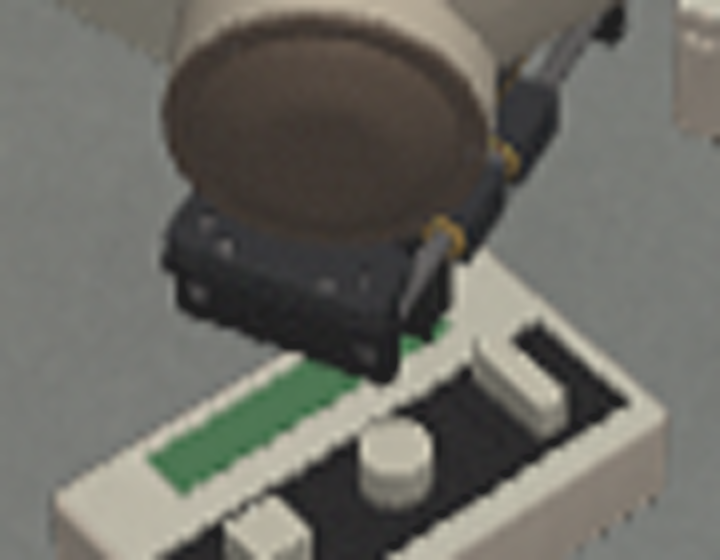

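View pics/z3.png

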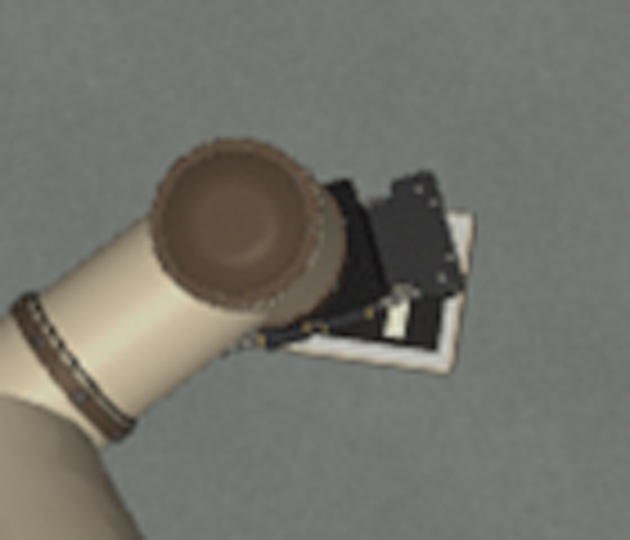

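The side view shows the gripper over the unit with the key clear. The TCP projects to (290,278), consistent with being just above and behind the round key. Moving over the round key and down to just above its top.

>>> move_arm:
  increments: [0, 0, 0, 0.01, 0.005, 0, 0, 0, 0, 0, 0.025, 0.01, 0, 0, 0, 0, 0, 0.04, 0.01, 0, 0, 0, 0, 0, 0.052, 0.01, 0, 0, 0, 0, 0, 0.056, 0.01, 0, 0, 0, 0, 0, 0.056, 0.01, 0, 0, 0, 0, 0, 0.056, 0.01, 0, 0, 0, 0, 0, 0.056, 0.01, 0, 0]

```text
time_s: 3.37
tcp_pos: [0.4973, 0.1823, 0.0754]
ee_rot: [[0.002, -0.263, 0.965], [0.001, 0.965, 0.263], [-1.0, 0.0, 0.002]]
wrist_force: [0.1, 0.7, 0.7]
gripper_width: 0.007
```

```bash
python3 d.py "(.498,.182,.066)"
```

```text
t 3.3667 p [0.4973 0.1823 0.0754] F [0.1  0.71 0.7 ] w 0.007 x [ 1.5e-03  9.0e-04 -1.0e+00] zyaw 15.24
(.498,.182,.066) -> [ 0.0094 -0.0005  0.0006]
```

>>> move_arm:
  increments: [0, 0, 0, 0.003, 0, 0, 0, 0, 0, 0, 0.006, 0, 0, 0, 0, 0, 0, 0.008, 0, 0, 0, 0, 0, 0, 0.009, 0, 0, 0, 0, 0, 0, 0.009, 0, 0, 0, 0, 0, 0, 0.009, 0, 0, 0]

```text
time_s: 3.87
tcp_pos: [0.4975, 0.1824, 0.0664]
ee_rot: [[0.002, -0.263, 0.965], [0.001, 0.965, 0.263], [-1.0, 0.0, 0.002]]
wrist_force: [-0.2, 0.5, 5.3]
gripper_width: 0.005
```

```bash
python3 d.py
python3 - <<'E'
from h import *
for n in("side",): cv2.imwrite(f"pics/{n}2.png",r.capture(n)[...,::-1])
s=cv2.imread("pics/side2.png")[240:330,230:340]
cv2.imwrite("pics/z4.png",cv2.resize(s,None,fx=6.5,fy=6.5,interpolation=cv2.INTER_CUBIC)+30)
E
```

```text
t 3.8667 p [0.4975 0.1824 0.0664] F [-0.24  0.47  5.27] w 0.005 x [ 0.002   0.0011 -1.    ] zyaw 15.26
```

View pics/z4.png

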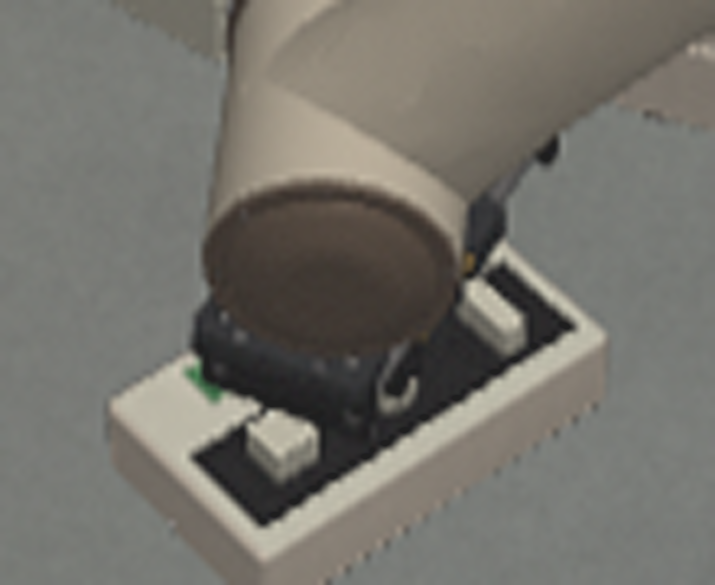

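The force rose by 4.6 N at z=66.4 mm, and the side view shows the finger on the round key with the other two keys up. Pressing 1 mm more, then up and over to the square key.

>>> move_arm:
  increments: [0, 0, 0, 0.001, 0, 0, 0, 0, 0, 0, 0.001, 0, 0, 0, 0, 0, 0, 0.001, 0, 0, 0, 0, 0, 0, -0.01, 0, 0, 0, 0, 0, 0, -0.025, 0, 0, 0, 0, 0, 0, -0.028, 0.01, 0.005, 0, 0, 0, 0, -0.028, 0.025, 0.011, 0, 0, 0, 0, -0.028, 0.04, 0.018, 0, 0, 0, 0, -0.02, 0.05, 0.0225, 0, 0, 0, 0, -0.01, 0.05, 0.0225, 0, 0, 0, 0, -0.009, 0.05, 0.0225, 0, 0, 0, 0, -0.009, 0.05, 0.0225, 0]

```text
time_s: 4.92
tcp_pos: [0.5042, 0.2357, 0.0726]
ee_rot: [[-0.003, -0.263, 0.965], [-0.003, 0.965, 0.263], [-1.0, -0.002, -0.004]]
wrist_force: [-0.5, -0.2, -0.8]
gripper_width: 0.007
```

```bash
python3 d.py "(.5065,.236,.066)"
```

```text
t 4.9167 p [0.5042 0.2357 0.0726] F [-0.55 -0.23 -0.75] w 0.007 x [-0.0032 -0.0025 -1.    ] zyaw 15.25
(.5065,.236,.066) -> [ 0.0066 -0.0003  0.0023]
```

>>> move_arm:
  increments: [0, 0, 0, 0.0, 0, 0.001, 0, 0, 0, 0, 0.003, 0, 0.001, 0, 0, 0, 0, 0.006, 0, 0.001, 0, 0, 0, 0, 0.0085, 0, 0.001, 0, 0, 0, 0, 0.0095, 0, 0.001, 0, 0, 0, 0, 0.0095, 0, 0.001, 0, 0, 0, 0, 0.0095, 0, 0.001, 0]

```text
time_s: 5.5
tcp_pos: [0.5065, 0.2361, 0.0664]
ee_rot: [[0.001, -0.263, 0.965], [0.0, 0.965, 0.263], [-1.0, -0.0, 0.001]]
wrist_force: [-1.8, -0.6, 7.7]
gripper_width: 0.004
```

```bash
python3 d.py "(.4885,.128,.066)"
```

```text
t 5.5 p [0.5065 0.2361 0.0664] F [-1.82 -0.59  7.65] w 0.004 x [ 9.e-04  1.e-04 -1.e+00] zyaw 15.24
(.4885,.128,.066) -> [ 0.0003 -0.0995 -0.0458]
```

The force reached 7.7 N, so the square key is bottomed. Lifting and crossing to the bar key.

>>> move_arm:
  increments: [0, 0, 0, 0, 0, 0, 0, 0, 0, 0, -0.01, 0, 0, 0, 0, 0, 0, -0.025, 0, 0, 0, 0, 0, 0, -0.032, -0.008, -0.004, 0, 0, 0, 0, -0.034, -0.025, -0.012, 0, 0, 0, 0, -0.034, -0.045, -0.021, 0, 0, 0, 0, -0.034, -0.065, -0.03, 0, 0, 0, 0, -0.034, -0.085, -0.039, 0, 0, 0, 0, -0.034, -0.097, -0.045, 0, 0, 0, 0, -0.025, -0.0995, -0.0458, 0, 0, 0, 0, -0.015, -0.0995, -0.0458, 0, 0, 0, 0, -0.0095, -0.0995, -0.0458, 0]

```text
time_s: 6.5
tcp_pos: [0.4874, 0.1273, 0.0733]
ee_rot: [[-0.002, -0.261, 0.965], [-0.001, 0.965, 0.261], [-1.0, -0.0, -0.002]]
wrist_force: [-0.0, -0.7, -0.1]
gripper_width: 0.006
```

>>> move_arm:
  increments: [0, 0, 0, 0, 0, 0, 0, 0, 0, 0, 0, 0, 0, 0, 0, 0, 0, 0, 0, 0, 0]

```text
time_s: 6.75
tcp_pos: [0.4884, 0.1286, 0.0745]
ee_rot: [[0.0, -0.263, 0.965], [0.0, 0.965, 0.263], [-1.0, -0.0, 0.0]]
wrist_force: [0.1, -0.3, -0.5]
gripper_width: 0.005
```

```bash
python3 d.py "(.4885,.128,.066)"
python3 - <<'E'
from h import *
for n in("side",): cv2.imwrite(f"pics/{n}3.png",r.capture(n)[...,::-1])
s=cv2.imread("pics/side3.png")[240:330,230:340]
cv2.imwrite("pics/z5.png",cv2.resize(s,None,fx=6.5,fy=6.5,interpolation=cv2.INTER_CUBIC)+30)
E
```

```text
t 6.75 p [0.4884 0.1286 0.0745] F [ 0.07 -0.33 -0.54] w 0.005 x [ 2.e-04  0.e+00 -1.e+00] zyaw 15.26
(.4885,.128,.066) -> [ 0.0085 -0.0006 -0.0001]
```

View pics/z5.png

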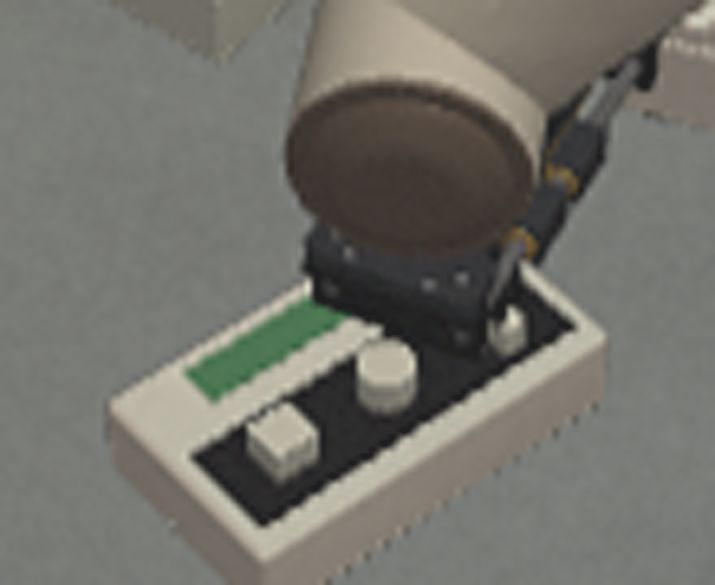

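The side view shows the round and square keys both back up, with the fingers over the bar key. Pressing it.

>>> move_arm:
  increments: [0, 0, 0, 0.003, 0, 0, 0, 0, 0, 0, 0.006, 0, 0, 0, 0, 0, 0, 0.008, 0, 0, 0, 0, 0, 0, 0.0092, 0, 0, 0, 0, 0, 0, 0.0092, 0, 0, 0, 0, 0, 0, 0.0092, 0, 0, 0]

```text
time_s: 7.3
tcp_pos: [0.4889, 0.1289, 0.0664]
ee_rot: [[0.002, -0.263, 0.965], [0.001, 0.965, 0.263], [-1.0, 0.0, 0.002]]
wrist_force: [-1.8, 2.6, 7.1]
gripper_width: 0.006
```

```bash
python3 d.py
python3 - <<'E'
from h import *
cv2.imwrite("pics/side4.png",r.capture("side")[...,::-1])
s=cv2.imread("pics/side4.png")[240:330,230:340]
cv2.imwrite("pics/z6.png",cv2.resize(s,None,fx=6.5,fy=6.5,interpolation=cv2.INTER_CUBIC)+30)
E
```

```text
t 7.3 p [0.4889 0.1289 0.0664] F [-1.79  2.63  7.14] w 0.006 x [ 1.8e-03  9.0e-04 -1.0e+00] zyaw 15.27
```

View pics/z6.png

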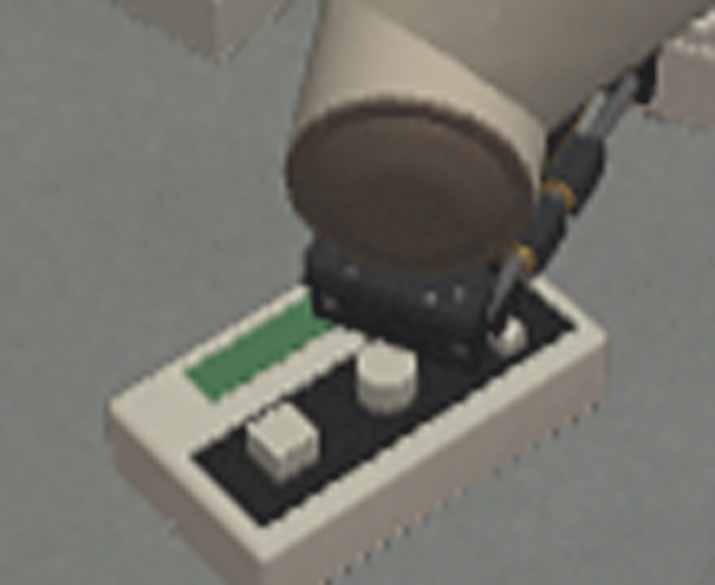

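The side view shows the bar key pushed down (its tip barely stands out), with the other two up. Lifting off, then heading over the rack with the fingers opening and a 6° yaw.

>>> move_arm:
  increments: [0, 0, 0, 0, 0, 0, 0, 0, 0, 0, -0.015, 0, 0, 0, 0, 0, 0, -0.045, 0, 0, 0, 0, 0, 0, -0.08, 0, 0, 0, 0, 0, 0, -0.115, 0, 0, 0, 0, 0, 0, -0.15, 0, 0, 0.03, 0, 0, 0, -0.185, -0.01, -0.003, 0.087, 0, 0, 0, -0.21, -0.03, -0.009, 0.087, -1, 0, 0, -0.22, -0.055, -0.0165, 0.087, -2, 0, 0, -0.22, -0.085, -0.0255, 0.087, -3, 0, 0, -0.22, -0.115, -0.0345, 0.087, -4, 0, 0, -0.22, -0.145, -0.0435, 0.087]

```text
time_s: 8.35
tcp_pos: [0.4836, -0.0243, 0.2853]
ee_rot: [[-0.0, -0.331, 0.944], [0.0, 0.944, 0.331], [-1.0, 0.0, -0.0]]
wrist_force: [-0.2, -0.4, -1.0]
gripper_width: 0.449
```

>>> move_arm:
  increments: [0, 0, 0, 0, -0.03, -0.007, 0.087, 0, 0, 0, 0, -0.06, -0.014, 0.087, 0, 0, 0, 0, -0.09, -0.021, 0.087, 0, 0, 0, 0, -0.12, -0.028, 0.087, -1, 0, 0, 0, -0.14, -0.032, 0.087, -1.8, 0, 0, 0, -0.15, -0.034, 0.087, -1.8, 0, 0, 0, -0.15, -0.034, 0.087, -1.8, 0, 0, 0, -0.15, -0.034, 0.087]

```text
time_s: 9.02
tcp_pos: [0.5011, -0.1762, 0.2846]
ee_rot: [[-0.002, -0.357, 0.934], [0.001, 0.934, 0.357], [-1.0, 0.001, -0.001]]
wrist_force: [-0.6, -0.1, -1.0]
gripper_width: 0.982
```

```bash
python3 d.py "(.4808,-.1744,.21)" "(.4808,-.1744,.157)"
python3 - <<'E'
from h import *
for n in("side","top"): cv2.imwrite(f"pics/{n}5.png",r.capture(n)[...,::-1])
s=cv2.imread("pics/side5.png")[130:290,240:440]
cv2.imwrite("pics/z7.png",cv2.resize(s,None,fx=3.7,fy=3.7,interpolation=cv2.INTER_CUBIC)+30)
E
```

```text
t 9.0167 p [ 0.5011 -0.1762  0.2846] F [-0.62 -0.06 -1.03] w 0.982 x [-1.6e-03  5.0e-04 -1.0e+00] zyaw 20.92
(.4808,-.1744,.21) -> [ 0.0746  0.0088 -0.0182]
(.4808,-.1744,.157) -> [ 0.1276  0.0088 -0.0182]
```

View pics/z7.png

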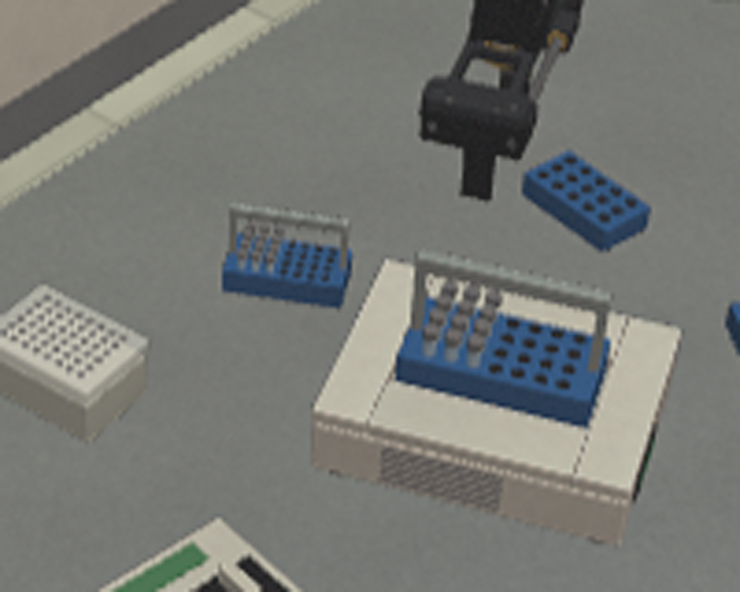

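View pics/top5.png

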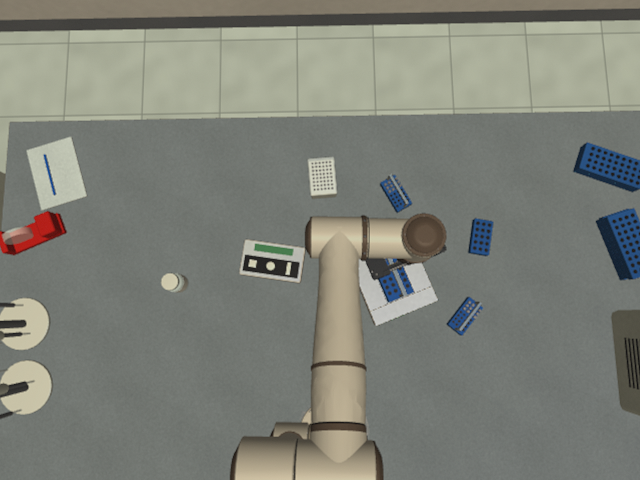

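The gripper is above and slightly beyond the rack, with the jaws open across the bar. Nothing else has moved. Correcting sideways and descending to just above the bar.

>>> move_arm:
  increments: [0, 0, 0, 0.01, 0.005, -0.01, 0.087, 0, 0, 0, 0.025, 0.009, -0.018, 0.087, 0, 0, 0, 0.045, 0.009, -0.018, 0.087, 0, 0, 0, 0.065, 0.009, -0.018, 0.087, 0, 0, 0, 0.085, 0.009, -0.018, 0.087, 0, 0, 0, 0.085, 0.009, -0.018, 0.087, 0, 0, 0, 0.085, 0.009, -0.018, 0.087, 0, 0, 0, 0.085, 0.009, -0.018, 0.087]

```text
time_s: 9.78
tcp_pos: [0.4825, -0.1736, 0.2017]
ee_rot: [[0.002, -0.36, 0.933], [-0.001, 0.933, 0.36], [-1.0, -0.001, 0.002]]
wrist_force: [0.2, 0.3, 1.1]
gripper_width: 0.998
```

```bash
python3 d.py "(.4808,-.1744,.157)"
python3 - <<'E'
from h import *
for n in("side","top"): cv2.imwrite(f"pics/{n}6.png",r.capture(n)[...,::-1])
s=cv2.imread("pics/side6.png")[160:260,320:440]
cv2.imwrite("pics/z8.png",cv2.resize(s,None,fx=6,fy=6,interpolation=cv2.INTER_CUBIC)+30)
E
```

```text
t 9.7833 p [ 0.4825 -0.1736  0.2017] F [0.23 0.35 1.1 ] w 0.998 x [ 2.e-03 -7.e-04 -1.e+00] zyaw 21.1
(.4808,-.1744,.157) -> [ 0.0447 -0.     -0.0019]
```

View pics/z8.png

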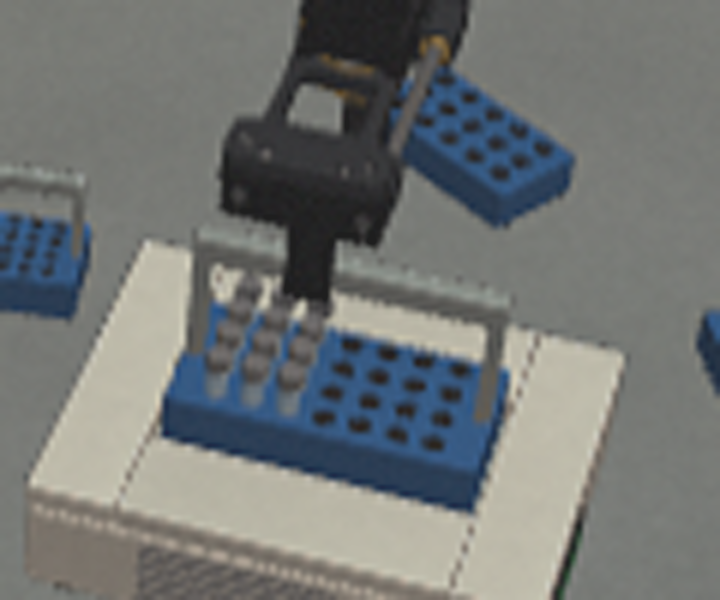

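The near finger is seen in front of the bar at about (373,210), and the far finger is hidden behind it. Descending and closing.

>>> move_arm:
  increments: [0, 0, 0, 0.012, 0, -0.001, 0.087, 0, 0, 0, 0.026, 0, -0.0015, 0.087, 0, 0, 0, 0.038, 0, -0.0015, 0.087, 0, 0, 0, 0.044, 0, -0.0015, 0.087, 0, 0, 0, 0.044, 0, -0.0015, 0.087, 0, 0, 0, 0.044, 0, -0.0015, 0.087]

```text
time_s: 10.38
tcp_pos: [0.4807, -0.1746, 0.1571]
ee_rot: [[0.001, -0.359, 0.933], [-0.0, 0.933, 0.359], [-1.0, -0.001, 0.001]]
wrist_force: [0.6, -0.2, 0.1]
gripper_width: 0.998
```

```bash
python3 d.py "(.4808,-.1744,.157)"
python3 - <<'E'
from h import *
for n in("side",): cv2.imwrite(f"pics/{n}7.png",r.capture(n)[...,::-1])
s=cv2.imread("pics/side7.png")[160:260,320:440]
cv2.imwrite("pics/z9.png",cv2.resize(s,None,fx=6,fy=6,interpolation=cv2.INTER_CUBIC)+30)
E
```

```text
t 10.3833 p [ 0.4807 -0.1746  0.1571] F [ 0.62 -0.2   0.06] w 0.998 x [ 1.1e-03 -4.0e-04 -1.0e+00] zyaw 21.05
(.4808,-.1744,.157) -> [0.0001 0.0002 0.0002]
```

View pics/z9.png

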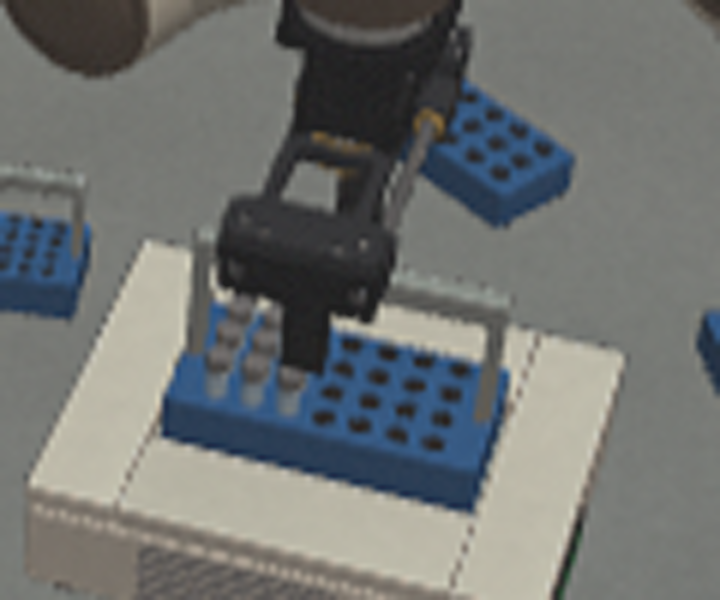

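The gripper is straddling the bar. No contact force so far. Closing.

>>> move_arm:
  increments: [0, 0, 0, 0, 0, 0, 0.06, 0, 0, 0, 0, 0, 0, 0.04, 0, 0, 0, 0, 0, 0, 0.03, 0, 0, 0, 0, 0, 0, 0.02, 0, 0, 0, 0, 0, 0, 0.015, 0, 0, 0, 0, 0, 0, 0.01, 0, 0, 0, 0, 0, 0, 0, 0, 0, 0, 0, 0, 0, 0, 0, 0, 0, 0, 0, 0, 0, 0, 0, 0, 0, 0, 0, 0, 0, 0, 0, 0, 0, 0, 0, 0, 0, 0, 0, 0, 0, 0]

```text
time_s: 11.43
tcp_pos: [0.4802, -0.1746, 0.1564]
ee_rot: [[0.0, -0.359, 0.933], [-0.0, 0.933, 0.359], [-1.0, -0.0, 0.0]]
wrist_force: [0.5, -1.3, 0.3]
gripper_width: 0.173
```

```bash
python3 d.py
```

```text
t 11.4333 p [ 0.4802 -0.1746  0.1564] F [ 0.53 -1.33  0.25] w 0.173 x [ 1.e-04 -2.e-04 -1.e+00] zyaw 21.04
```

>>> move_arm:
  increments: [0, 0, 0, 0, 0, 0, 0, 0, 0, 0, 0, 0, 0, 0, 0, 0, 0, 0, 0, 0, 0, 0, 0, 0, 0, 0, 0, 0]

```text
time_s: 11.77
tcp_pos: [0.4802, -0.1745, 0.1563]
ee_rot: [[0.0, -0.359, 0.933], [-0.0, 0.933, 0.359], [-1.0, -0.0, 0.0]]
wrist_force: [1.0, -1.2, -1.4]
gripper_width: 0.135
```

```bash
python3 d.py
```

```text
t 11.7667 p [ 0.4802 -0.1745  0.1563] F [ 0.96 -1.17 -1.44] w 0.135 x [ 1.e-04 -0.e+00 -1.e+00] zyaw 21.03
```

The opening is 11.7 mm, so the bar is held. Lifting 20 mm slowly first.

>>> move_arm:
  increments: [0, 0, 0, -0.001, 0, 0, 0, 0, 0, 0, -0.003, 0, 0, 0, 0, 0, 0, -0.006, 0, 0, 0, 0, 0, 0, -0.009, 0, 0, 0, 0, 0, 0, -0.012, 0, 0, 0, 0, 0, 0, -0.015, 0, 0, 0, 0, 0, 0, -0.018, 0, 0, 0, 0, 0, 0, -0.02, 0, 0, 0, 0, 0, 0, -0.02, 0, 0, 0, 0, 0, 0, -0.02, 0, 0, 0]

```text
time_s: 12.6
tcp_pos: [0.4802, -0.1745, 0.1765]
ee_rot: [[0.0, -0.359, 0.933], [0.0, 0.933, 0.359], [-1.0, -0.0, 0.0]]
wrist_force: [-0.5, 0.2, -2.6]
gripper_width: 0.128
```

```bash
python3 d.py
python3 - <<'E'
from h import *
print(np.round(r.sense()["moment"],3))
for n in("side",): cv2.imwrite(f"pics/{n}8.png",r.capture(n)[...,::-1])
s=cv2.imread("pics/side8.png")[160:280,320:440]
cv2.imwrite("pics/z10.png",cv2.resize(s,None,fx=5,fy=5,interpolation=cv2.INTER_CUBIC)+30)
E
```

```text
t 12.6 p [ 0.4802 -0.1745  0.1765] F [-0.47  0.21 -2.64] w 0.128 x [ 3.e-04  1.e-04 -1.e+00] zyaw 21.03
[ 0.028 -0.01  -0.009]
```

View pics/z10.png

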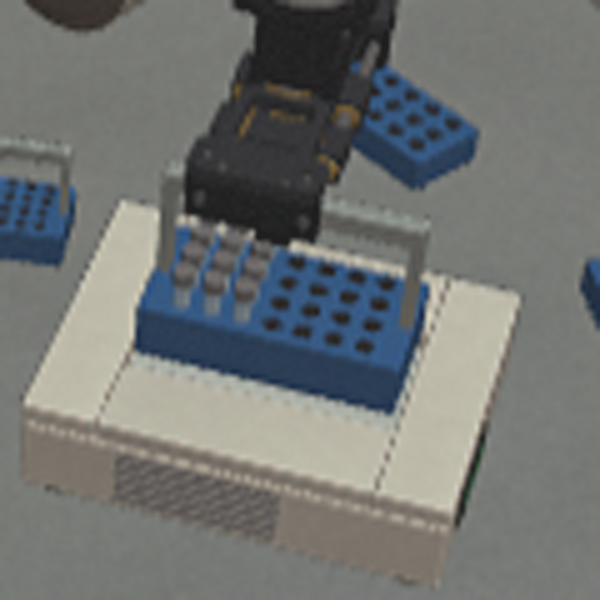

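The rack comes up level with the grip and its weight is on the wrist. Lifting the remaining 80 mm.

>>> move_arm:
  increments: [0, 0, 0, -0.003, 0, 0, 0, 0, 0, 0, -0.009, 0, 0, 0, 0, 0, 0, -0.017, 0, 0, 0, 0, 0, 0, -0.026, 0, 0, 0, 0, 0, 0, -0.035, 0, 0, 0, 0, 0, 0, -0.044, 0, 0, 0, 0, 0, 0, -0.053, 0, 0, 0, 0, 0, 0, -0.062, 0, 0, 0, 0, 0, 0, -0.07, 0, 0, 0, 0, 0, 0, -0.076, 0, 0, 0, 0, 0, 0, -0.08, 0, 0, 0, 0, 0, 0, -0.08, 0, 0, 0]

```text
time_s: 13.65
tcp_pos: [0.4806, -0.1746, 0.2574]
ee_rot: [[0.002, -0.359, 0.933], [-0.0, 0.933, 0.359], [-1.0, -0.001, 0.002]]
wrist_force: [-0.9, -0.7, -2.0]
gripper_width: 0.135
```

>>> move_arm:
  increments: [0, 0, 0, 0, 0, 0, 0, 0, 0, 0, 0, 0, 0, 0, 0, 0, 0, 0, 0, 0, 0, 0, 0, 0, 0, 0, 0, 0, 0, 0, 0, 0, 0, 0, 0, 0, 0, 0, 0, 0, 0, 0, 0, 0, 0, 0, 0, 0, 0, 0, 0, 0, 0, 0, 0, 0, 0, 0, 0, 0, 0, 0, 0, 0, 0, 0, 0, 0, 0, 0, 0, 0, 0, 0, 0, 0, 0, 0, 0, 0, 0, 0, 0, 0]

```text
time_s: 14.65
tcp_pos: [0.4802, -0.1745, 0.2564]
ee_rot: [[0.0, -0.359, 0.933], [0.0, 0.933, 0.359], [-1.0, -0.0, 0.0]]
wrist_force: [0.0, 0.3, -2.2]
gripper_width: 0.135
```

```bash
python3 d.py
python3 - <<'E'
from h import *
print(np.round(r.sense()["moment"],3),np.round(r.sense()["joint_velocities"],2))
for n in("side","top"): cv2.imwrite(f"pics/{n}9.png",r.capture(n)[...,::-1])
s=cv2.imread("pics/side9.png")[100:340,230:460]
cv2.imwrite("pics/z11.png",cv2.resize(s,None,fx=2.5,fy=2.5,interpolation=cv2.INTER_CUBIC)+30)
E
```

```text
t 14.65 p [ 0.4802 -0.1745  0.2564] F [ 0.01  0.3  -2.19] w 0.135 x [ 1.e-04  0.e+00 -1.e+00] zyaw 21.03
[ 0.013 -0.004 -0.018] [ 0.08 -0.04  0.04 -0.02  0.   -0.01]
```

View pics/z11.png

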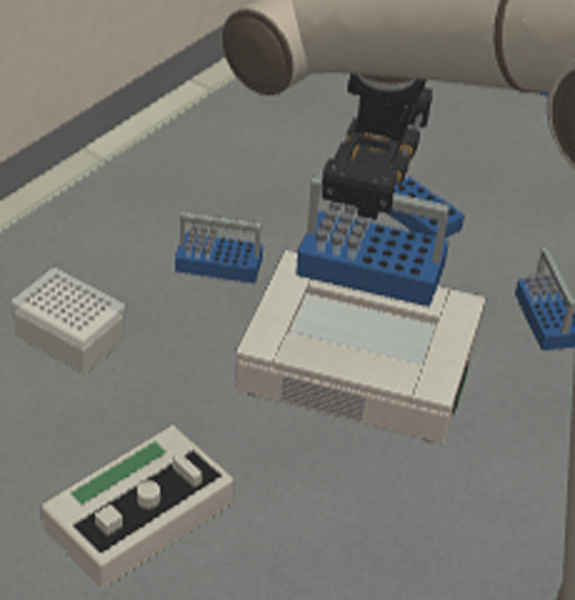

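View pics/top9.png

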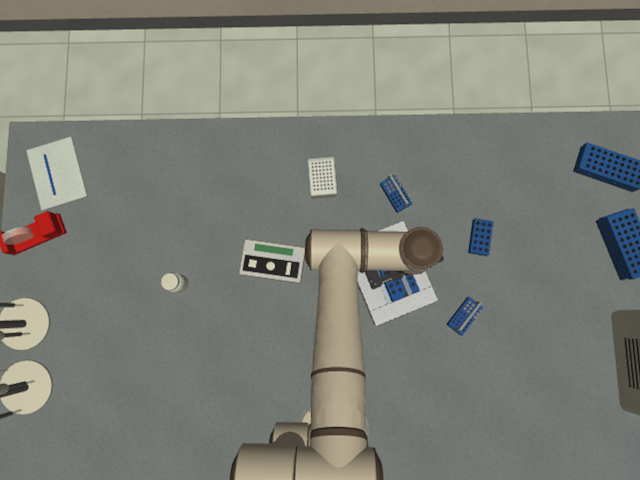

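Side view: the rack hangs above the empty well, keys up, bystanders unmoved. One quick tilt check: I'll compare the expected position of the bar ends and block corners with the picture.

Run:
```python
from h import *
y=np.radians(21.1); u=np.array([np.cos(y),np.sin(y),0]); v=np.array([-u[1],u[0],0]); c=np.array([.471,-.178,.268]); 
P=[c+.078*s*u+[0,0,.008] for s in(1,-1)]+[c+.08*s*u+.04*v-[0,0,.108] for s in(1,-1)]
q=proj("side",P); print(q.round(1))
im=cv2.imread("pics/side9.png"); im2=cv2.resize(im[160:240,340:420],None,fx=7,fy=7,interpolation=cv2.INTER_CUBIC)+30
for a in q: cv2.circle(im2,tuple(int(x) for x in (a-[340,160]+.5)*7),4,(0,0,255),-1)
cv2.imwrite("pics/z12.png",im2)
```

```text
[[354.5 172.3]
 [408.9 184.3]
 [347.3 212. ]
 [401.2 224.8]]
```

View pics/z12.png

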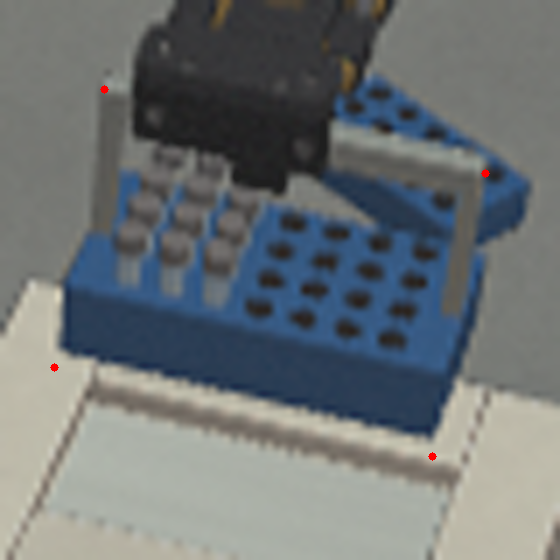

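The image matches a level rack. Ends and corners differ from expected by a nearly uniform 1–3 px, so the tilt is roughly 0.03 rad or less. The arm is still, so I'm handing in.

```bash
python3 d.py; python3 -c "
from station import r
print(r.finish_job())"
```

```text
t 14.75 p [ 0.4802 -0.1745  0.2564] F [-0.61  0.29 -1.74] w 0.137 x [ 1.e-04 -0.e+00 -1.e+00] zyaw 21.03
the job is handed in; nothing more can be done
None
```

I pressed the round, square and bar keys in that order. Then I gripped the rack's bar 10 mm towards the tube end and lifted it straight up 100 mm. I handed the job in at 14.75 s with the rack held still over the empty well; the station gives no verdict.

- **Keys:** The wrist force rose by about 5–8 N on each press, at 66.4 mm TCP height, which fits a key fully down. The last side picture shows all three keys back up.
- **Grip:** The fingers stopped at about 11.8 mm on the 12 mm bar, and the TCP stayed vertical.
- **Bystanders:** None had visibly moved in the last pictures.
- **Tilt:** The bar ends and block corners lay about 1–3 px above where a level rack should appear. I read that as mostly the roughly 6 mm height disagreement between the cameras. The rack's own tilt is about 0.03 rad or less.
- **Weight reading:** The wrist force showed only 1.7–2.2 N of load at the end, below the 2.5–4.9 N expected for a 0.25–0.5 kg rack. Readings with nothing held had wandered by up to about 1 N.

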